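# Pin up the stop and clamp the pill vial

## Task

Take the plain steel pin out of its small parking block and push it fully home in the hole at the end of the ratchet clamp, as a stop for the pill vial that stands on the clamp. Then pump the clamp's trigger towards its handle, leaving jaw, rod and vial to the mechanism, until the V jaw holds the upright vial against the pin with the jaw's spring plunger pushed in about half-way (roughly 11 of its 22 mm; never nearly bottomed, that crushes the vial), and finish while still holding the trigger squeezed like that. Leave the other things on the tray where they are.

Things in the scene. Friction and masses are not known exactly. Their poses are not given: they have to be found in the camera images.
- clamp: ratchet vial clamp fixed on the tray; origin: centre of the deck's underside (tray floor); own +x = the way the jaw is pushed. White deck 260 (x) x 80 x 30 mm high. At own x -129 to -71 two steel cheeks (22 mm wide over all, up to 118 mm) carry rod, trigger and handle; pin hole at own x +105. All heights below are above this underside, lengths along own x
- hole (a point): centre of the mouth of the blind pin hole in the deck's top face (height 30 mm); hole 16 mm across, 26 mm deep, vertical, chamfered 2 mm; axes as the clamp's
- handle_grip (a point): the fixed handle, a black upright bar: middle of its thickness (14 mm along clamp x, 22 mm wide) at gripping height 144 mm; its top is at 165 mm. Clamp x = -122 mm. It stands behind the trigger and does not give: only the trigger moves, so a hand that squeezes both must let the finger behind the handle arrive last (or follow)
- trigger_grip (a point): on the trigger, the black upright lever in front of the handle: middle of its thickness (10 mm; 20 mm wide), 38 mm up from the pivot; top 56 mm from the pivot. A rounded ridge here stands out to 12 mm ahead (clamp +x) of this point: push on it. At rest 41 mm along x from handle_grip, height 142 mm; squeezed 19 mm. Width over handle and ridge: 60 mm at rest, 38 mm squeezed
- trigger: the trigger; origin on its pivot, height 106 mm, clamp x -92 mm. Swings 0.60 rad towards the handle; a spring (1.5 to 4 N at the grip) returns it. A squeeze moves the rod up to 20 mm forward by a pawl (about 0.9 mm per mm at the grip; the first 0 to 6 mm of each squeeze are idle, tooth pitch 5.5 mm); on the way back the rod stays, held by a 4 N brake
- rod: toothed steel rod along clamp x at height 55 mm, with the jaw on its nose; sticks out behind to clamp x -173 mm. Axes as the clamp's, origin at the clamp's origin when fully back. Its brake holds only 4 N: if the trigger is let go under load, the plunger pushes the rod back until only 2 to 4 mm of compression are left
- rod_slide (a joint): forward travel of the rod, m: 0 = fully back, 0.085 = end; starts between 0.010 and 0.024; bears on the pinned vial at about 0.062
- jaw: V jaw on the rod's nose, on a spring plunger; origin at the clamp's underside level, below the inner corner of the V seen from above. The V opens to clamp +x: two upright black plates at 45 degrees, 24 mm long, heights 34 to 74 mm. A vial resting in it has its centre 23 mm ahead of the corner
- plunger (a joint): how far the jaw's spring plunger is pushed in, m: 0 = out (no load), 0.022 = bottomed; spring 1 N per mm, so 0.011 presses the vial with 11 N. Over 0.0195 the vial counts as crushed
- vial: closed orange pill vial with white cap, standing loose on the clamp's deck between jaw and hole; 32 mm across, 62 mm tall; origin under its centre. Starts 43 to 53 mm short of the hole's centre; pressed against the pin its centre is about 22 mm from it
- pin: loose plain steel pin, 12 mm across, 76 mm long, upright, origin at the centre of its lower end; stands at the start in the parking block, 16 mm deep, its top 60 mm above the block. Fully home in the clamp's hole its top stands 50 mm above the deck
- pin_tip (a point): centre of the pin's lower end
- pin_block: grey parking block fixed on the tray, 50 x 50 x 20 mm, origin under its centre; the pin stands in its central hole (15 mm across, 16 mm deep)
- tray: shallow aluminium tray, fixed, 400 (x) x 640 (y) mm, floor 3 mm above the table, rim 14 mm high; origin under its centre
- spare_vial: a second closed orange pill vial, 38 mm across, 76 mm tall, standing on the tray away from the clamp; origin under its centre
- ring_dish: white ceramic ring dish, 76 mm across, 22 mm high; origin under its centre
- hair_pick: black plastic hair pick lying flat, 170 mm long, 62 mm wide, 8 mm high; origin near its middle, at its underside
- nail_file: folded stainless nail file lying flat, 90 mm long, 14 mm wide, 10 mm high; origin under its centre
- cotton_jar: closed glass jar, 60 mm across, 75 mm tall; origin under its centre
- pill_organiser: flat pill organiser box, 110 x 36 x 22 mm; origin under its centre
Mind the look-alikes: they are no part of the job. Leave any black look-alike of the vial alone.

How it is judged:
By the outcome, as a careful person would: the job done as asked, in the order asked, and still so for the second after the job is handed in, while the arm keeps its last pose, push and grip.
It also fails if it takes over 72 s, if anything falls off the work surface, if the arm or the gripper's body presses on something with over 40 N, if the wrist force passes 120 N, or if a joint passes its speed limit or range.

## Robot

A 6-joint arm with a two-finger parallel gripper is mounted at the origin on the work surface. World frame = base frame: x ahead of the robot, y to its left, z up, the work surface at z = 0. Lengths are in m, angles in rad, forces in N, time in s.
With the tool pointing down it reaches from about 0.275 to 0.825 m from the base axis. Payload 4.9 kg.
Tool frame: the origin (TCP) lies midway between the tips of the shut fingers; the grasp point (between the pads) lies 19 mm behind it (bot.grip_depth is the distance from the TCP to the grasp point, in m); z points along the fingers, y is the line along which they close (so a half turn about z gives the same grasp; the last joint's range is limited). The gripper opens to 85 mm and grips with 20 to 120 N. Pads are 22 mm wide; open, the fingers measure 114 mm over their backs; the gripper's body (76 mm by 85 mm) begins 54 mm behind the grasp point. The pads swing forward as they close: fully open they stand 13 mm farther back than shut.
Start: joints at [-1.329, 0.326, -0.193, 1.052, 0, 1.437], TCP at [0.202, -0.512, 0.231] pointing down, gripper open.
Joint ranges: [-2.65, 2.65], [-0.97, 1.79], [-1.3, 1.35], [-1.93, 2.1], [-1.47, 1.37], [-3.14, 3.14]. Speed limits (rad/s): [2.57, 2.57, 3.14, 3.14, 3.14, 3.14].

## Interface

Orientations are given as a unit quaternion [w, x, y, z].
In Python, from cell import bot gives the robot as it stands. Calls block until the motion is done:
- bot.move_pose(position, orientation): joint-space move of the TCP to a pose.
- bot.move_linear(position, speed=0.15, rotation=None, until_force=None): straight line of the TCP; rotation=None keeps the orientation; speed is the mean speed in m/s. With until_force (N) it stops when the force on the tool has changed by that much, and returns True; else False.
- bot.goto_joints(angles): joint-space move.
- bot.set_gripper(opening, grasp_force=None): opening from 0.0 (shut) to 1.0 (fully open); grasp_force is the grip in N (None keeps the last); returns when the fingers have stopped.
- bot.wait(seconds).
- bot.solve_ik(position, orientation): joint angles nearest the present ones, or None.
- bot.camera(name): name is "scene" or "top"; returns the picture (420x560x3 uint8, red, green, blue); there is no depth.
- bot.calibration(name): a dict with "mtx" (3x3 intrinsics, pixels), "extrinsics" (4x4, takes a point from world to camera coordinates). Camera axes: x right, y down, z forward; pixel columns grow to the right and rows downward; lengths in m; the calibration is good to about 2 mm. A picture is of the moment at which its call begins. calibration takes no time and is no camera call.
A pose or a line that the arm cannot do raises bot.PlanningError and nothing moves.
- bot.close_job(): hands the job in; it is judged then, once.
Trained networks look in the newest picture that a camera, given by its name, has taken for a name from the list of things; names that differ only in an ending like _2 or _b are one class to them, and where a whole thing is asked for, a point or a joint stands for the part that bears it (a point fixed in the world has none). Each returns a list of dicts, best first, with "confidence" (0 to 1); they miss things now and then, are a little off and sometimes report something else, mostly with a low value. They report only what shows in the picture. A call takes as long as a camera call. They do not tell look-alikes from the thing itself.
- bot.search_frame(camera, thing): "bbox" ([left, top, width, height] in pixels, round what is visible of it).
Readings, each from a call of its own:
- bot.read_clock(): time.
- bot.read_joint_positions(): joint angles.
- bot.read_joint_vel(): joint speeds.
- bot.read_joint_efforts(): joint torques, N m.
- bot.read_position(): TCP position.
- bot.read_tool_rot(): TCP orientation.
- bot.read_ft_force(): force on the tool from outside, world axes, zero at the start.
- bot.read_moment(): the same for the moment, N m.
- bot.read_gripper_width(): opening from 0.0 (shut) to 1.0 (fully open).
- bot.read_finger_force(): force on a finger pad.
Only numpy, scipy, OpenCV 4.12 (cv2) and the standard library are available. Lean on these libraries where they do the work, as an engineer would, in place of code of your own. Each camera call takes 0.05 s, during which the arm holds its last target. There are 200 camera calls.

## Working session

There is one attempt and no reset: what is moved stays moved. The work goes in short steps, each a Python script; the robot and the scene stay as the last script left them, time stands still between calls to the robot, and variables do not carry over. Pictures are saved under pics/ and viewed, at most 10 in all, crops included, and the job is handed in when it is done.

```bash
mkdir -p pics; ls; python3 - <<'E'
from cell import bot
import cv2,numpy as np
for n in ("scene","top"):
    im=bot.camera(n); cv2.imwrite(f"pics/{n}0.png",im[...,::-1])
    c=bot.calibration(n); print(n,np.round(c["mtx"],1).tolist(),np.round(c["extrinsics"],4).tolist())
    for t in ("clamp","pin","pin_block","vial","jaw","trigger","rod","handle_grip"):
        print(t,[(np.round(d["bbox"]).tolist(),round(d["confidence"],2)) for d in bot.search_frame(n,t)][:3])
a=cv2.imread("pics/scene0.png");b=cv2.imread("pics/top0.png")
print(bot.read_clock())
E
```

```text
pics
scene [[445.8, 0.0, 274.4], [0.0, 445.8, 212.8], [0.0, 0.0, 1.0]] [[-0.6201, 0.7844, -0.0151, 0.3554], [0.6521, 0.5047, -0.5657, -0.3001], [-0.4361, -0.3606, -0.8245, 1.1946], [0.0, 0.0, 0.0, 1.0]]
clamp [([235.0, 151.0, 121.0, 119.0], 0.7)]
pin []
pin_block [([232.0, 264.0, 36.0, 31.0], 0.87), ([174.0, 240.0, 36.0, 33.0], 0.45), ([232.0, 152.0, 122.0, 125.0], 0.26)]
vial [([349.0, 204.0, 24.0, 27.0], 0.94), ([303.0, 214.0, 22.0, 29.0], 0.66), ([305.0, 275.0, 13.0, 30.0], 0.62)]
jaw [([284.0, 211.0, 24.0, 18.0], 0.75), ([171.0, 240.0, 40.0, 33.0], 0.24)]
trigger [([249.0, 164.0, 16.0, 15.0], 0.67)]
rod [([234.0, 186.0, 77.0, 46.0], 0.73), ([284.0, 207.0, 28.0, 26.0], 0.41)]
handle_grip [([233.0, 154.0, 121.0, 120.0], 0.71)]
top [[464.6, 0.0, 280.1], [0.0, 464.6, 209.9], [0.0, 0.0, 1.0]] [[-0.0096, -0.9993, 0.0351, -0.018], [-0.9964, 0.0065, -0.0851, 0.5793], [0.0848, -0.0358, -0.9958, 0.9761], [0.0, 0.0, 0.0, 1.0]]
clamp [([208.0, 215.0, 138.0, 45.0], 0.7)]
pin [([124.0, 91.0, 303.0, 225.0], 0.69), ([260.0, 163.0, 10.0, 13.0], 0.51)]
pin_block [([253.0, 157.0, 27.0, 32.0], 0.96), ([353.0, 137.0, 23.0, 25.0], 0.26)]
vial [([198.0, 182.0, 21.0, 15.0], 0.7), ([234.0, 228.0, 16.0, 20.0], 0.68), ([205.0, 279.0, 19.0, 17.0], 0.64)]
jaw [([255.0, 237.0, 18.0, 5.0], 0.51)]
trigger [([304.0, 223.0, 17.0, 14.0], 0.58)]
rod [([255.0, 228.0, 88.0, 18.0], 0.77), ([132.0, 129.0, 34.0, 31.0], 0.24)]
handle_grip []
0.9
```

```bash
python3 - <<'E'
import cv2
a=cv2.imread("pics/scene0.png")[130:330,160:420];b=cv2.imread("pics/top0.png")[120:320,115:435]
cv2.imwrite("pics/s1.png",cv2.resize(a,(780,600),interpolation=cv2.INTER_CUBIC))
cv2.imwrite("pics/t1.png",cv2.resize(b,(800,500),interpolation=cv2.INTER_CUBIC))
E
```

```text
(no output)
```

View pics/s1.png

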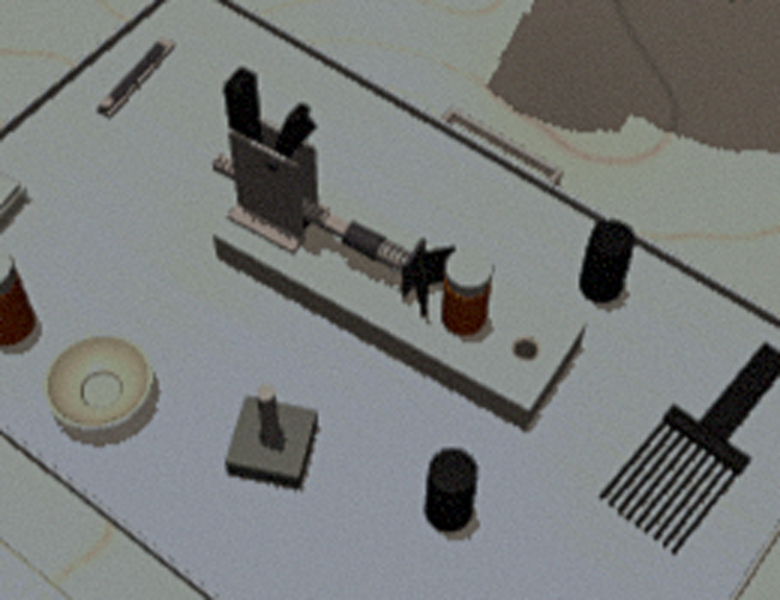

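View pics/t1.png

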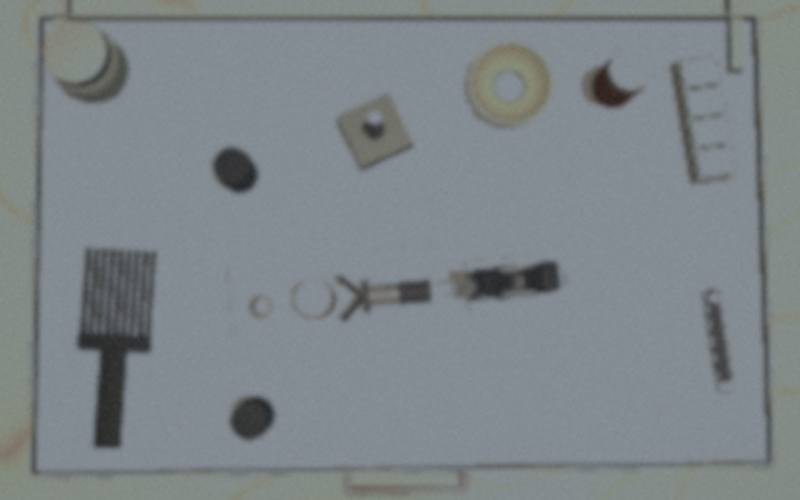

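The scene shows the clamp (hole at ~(335,246)), the pin in its block (pin top at ~(248,261)), the ring dish and black look-alike vials. The top view shows the hole at ~(219,242), the pin top at ~(265,167) and the handle at ~(333,230). Next I'll fit the poses from both views.

```bash
cat >geo.py <<'E'
import numpy as np
from cell import bot
from scipy.optimize import least_squares
C={n:bot.calibration(n) for n in("scene","top")}
def proj(n,p):
    E=C[n]["extrinsics"];K=C[n]["mtx"];q=K@(E[:3,:3]@np.asarray(p)+E[:3,3]);return q[:2]/q[2]
def tri(a,b):
    r=least_squares(lambda p:np.r_[proj("scene",p)-a,proj("top",p)-b],[.4,0,.05]);return r.x,np.abs(r.fun).max()
S=lambda u,v:np.array([160+u/3,130+v/3]); T=lambda u,v:np.array([115+u/2.5,120+v/2.5])
def clampfit(obs,z=None):
    def f(q):
        c,s=np.cos(q[2]),np.sin(q[2]);r=[]
        for n,p,o in obs:
            r+=list(proj(n,[q[0]+c*p[0]-s*p[1],q[1]+s*p[0]+c*p[1],q[3]+p[2]])-o)
        return np.array(r)
    return least_squares(f,[.45,0,1.5,.003],loss='soft_l1')
E
cat >m1.py <<'E'
from geo import *
np.set_printoptions(precision=4,suppress=True)
print("hole",tri(S(526,348),T(261,306)))
print("pintop",tri(S(265,391),T(374,116)))
r=clampfit([("scene",[.105,0,.03],S(526,348)),("top",[.105,0,.03],T(261,306)),
("scene",[.13,-.04,.03],S(527,412)),("scene",[.13,.04,.03],S(585,326)),("scene",[-.13,-.04,.03],S(214,238)),
("scene",[-.122,0,.165],S(241,74)),("top",[-.122,0,.165],T(548,277))])
print(r.x,r.fun.reshape(-1,2))
print("block",tri(S(273,432),T(374.5,132)))
E
python3 m1.py
```

```text
hole (array([0.5099, 0.1074, 0.0339]), np.float64(0.3954865726047956))
pintop (array([0.6629, 0.0104, 0.0864]), np.float64(0.09742927772722965))
[0.5181 0.0033 1.6457 0.0026] [[-0.2888  0.6005]
 [-0.6122  0.0399]
 [ 0.367  -0.0008]
 [ 0.3274 -0.307 ]
 [-0.2913 -1.4159]
 [-0.219   1.2933]
 [ 0.6265  0.1949]]
block (array([0.66  , 0.0099, 0.0249]), np.float64(0.06775631861100351))
```

```bash
cat >>geo.py <<'E'
import cv2
YAW=1.6457; HX,HY=.5101,.1078
def quat(ydir):  # tool down, closing line along heading ydir
    from scipy.spatial.transform import Rotation as R
    y=np.array([np.cos(ydir),np.sin(ydir),0]);z=np.array([0,0,-1.]);x=np.cross(y,z)
    return np.roll(R.from_matrix(np.c_[x,y,z]).as_quat(),1)
def bestq(p,ydir):
    j0=bot.read_joint_positions();c=[]
    for d in(ydir,ydir+np.pi):
        j=bot.solve_ik(p,quat(d))
        if j is not None:c.append((np.abs(np.array(j)-j0).max(),d))
    return quat(min(c)[1])
def snap(tag,boxes):
    for n,(u,v,w,h) in boxes.items():
        im=bot.camera(n)[v:v+h,u:u+w,::-1];k=min(800/w,600/h)
        cv2.imwrite(f"pics/{tag}_{n}.png",cv2.resize(im,(int(w*k),int(h*k)),interpolation=cv2.INTER_CUBIC))
E
python3 - <<'E'
from geo import *
np.set_printoptions(precision=4,suppress=True)
P=np.array([.6615,.0102]);Z=.043
q=bestq([*P,.16],YAW+np.pi/2)
bot.move_pose([*P,.16],q)
print(bot.read_joint_positions(),bot.read_clock())
bot.set_gripper(.5)
print(bot.move_linear([*P,Z],.12,until_force=8),bot.read_position())
bot.set_gripper(0,40); print(bot.read_gripper_width(),bot.read_finger_force(),bot.read_ft_force())
bot.move_linear([*P,Z+.105],.12)
bot.move_linear([HX,HY,Z+.105],.15)
bot.move_linear([HX,HY,Z+.04],.12)
print(bot.read_gripper_width(),bot.read_position(),bot.read_ft_force(),bot.read_clock())
snap("h",{"scene":(260,130,140,150),"top":(150,170,140,110)})
a=cv2.resize(cv2.imread("pics/h_scene.png"),(420,450));b=cv2.resize(cv2.imread("pics/h_top.png"),(380,299))
o=np.zeros((450,800,3),np.uint8);o[:,:420]=a;o[:299,420:]=b;cv2.imwrite("pics/h.png",o)
E
```

```text
[-0.0977  0.5814  0.0262  1.0153 -0.0003  1.3998] 3.3833
False [0.6623 0.0101 0.0439]
0.12658655482199405 38.90633940696716 [-1.1401  0.7422  3.6099]
0.12545551575826278 [0.5106 0.1077 0.0833] [-0.0116  0.0442 -0.2273] 8.45
```

View pics/h.png

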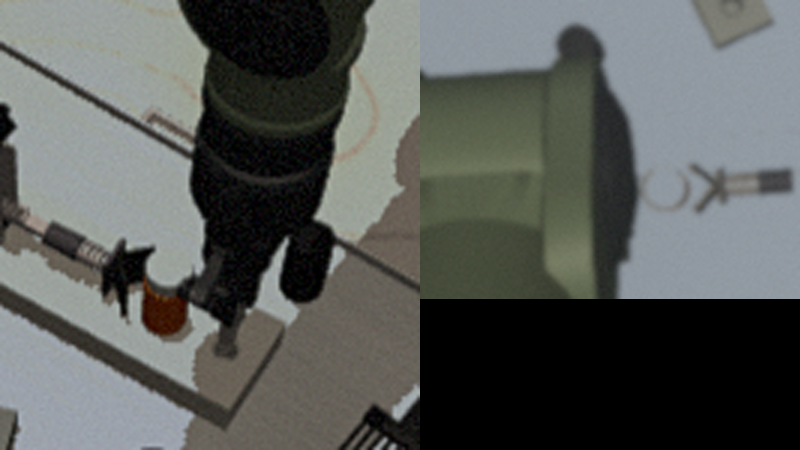

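The pin is held right over the hole; its foot merges with the hole mouth at about (336,247). Inserting with a force guard.

```bash
python3 - <<'E'
from geo import *
np.set_printoptions(precision=4,suppress=True)
Z=.043
hit=bot.move_linear([HX,HY,Z-.004],.04,until_force=10)
print(hit,bot.read_position(),bot.read_ft_force(),bot.read_moment(),bot.read_gripper_width(),bot.read_clock())
E
```

```text
True [0.5099 0.1078 0.0438] [-1.849  -0.2816  6.9503] [-0.0174  0.2539 -0.0115] 0.1278457914514777 9.4583
```

```bash
python3 - <<'E'
from geo import *
np.set_printoptions(precision=4,suppress=True)
print(bot.move_linear([HX,HY,.038],.02,until_force=12),bot.read_position(),bot.read_ft_force())
bot.set_gripper(.45); bot.move_linear([HX,HY,.14],.15); bot.move_linear([HX,HY,.26],.25)
c,s=np.cos(YAW),np.sin(YAW)
def own(x,z): return [HX+c*(x-.105),HY+s*(x-.105),z]
p=own(-.103,.26); q=bestq(p,YAW)
bot.move_pose(p,q); bot.set_gripper(1.0); print(bot.read_gripper_width(),bot.read_joint_positions(),bot.read_clock())
snap("i",{"scene":(220,130,160,150),"top":(190,190,170,80)})
a=cv2.resize(cv2.imread("pics/i_scene.png"),(480,450));b=cv2.resize(cv2.imread("pics/i_top.png"),(320,150))
o=np.zeros((450,800,3),np.uint8);o[:,:480]=a;o[:150,480:]=b;cv2.imwrite("pics/i.png",o)
E
```

```text
True [0.5104 0.1078 0.0435] [-0.53   -0.1545  4.9653]
0.9994994601072644 [-0.325   0.2807 -0.1813  1.1086  0.      2.7413] 13.1
```

View pics/i.png

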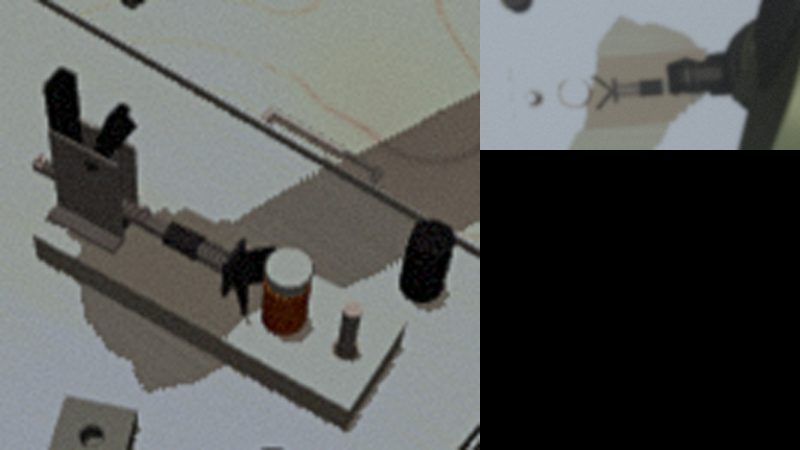

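The pin stands in the hole (top at ~(337,233), foot at ~(335,247)), the block is empty and the vial is upright. Checking pin height, then lowering around the trigger and pulling once gently.

```bash
cat >>geo.py <<'E'
c_,s_=np.cos(YAW),np.sin(YAW); U=np.array([c_,s_,0])
def own(x,z): return [HX+c_*(x-.105),HY+s_*(x-.105),z]
def ownx(): return float((np.array(bot.read_position())-[HX,HY,0])@U+.105)
def F(): return float(np.array(bot.read_ft_force())@U)
E
python3 - <<'E'
from geo import *
np.set_printoptions(precision=4,suppress=True)
for z in(.078,.083,.088,.093):print(z,proj("scene",[HX,HY,z]))
bot.move_linear(own(-.103,.19),.2)
print(bot.move_linear(own(-.103,.116),.1,until_force=6),bot.read_position(),bot.read_ft_force())
print("x0",ownx(),F())
for x in np.arange(-.107,-.134,-.002):
    bot.move_linear(own(x,.116),.05); f=F(); print(round(ownx()*1e3,1),round(f,2),end=" | ")
    if abs(f)>25: break
print(bot.read_gripper_width(),bot.read_ft_force(),bot.read_clock())
snap("j",{"scene":(220,130,160,150)})
E
```

```text
0.078 [337.2394 234.763 ]
0.083 [337.4999 233.4097]
0.088 [337.7628 232.0435]
0.093 [338.0284 230.6641]
False [ 0.5263 -0.0998  0.1167] [-0.7786  0.3186  0.056 ]
x0 -0.10324220868216548 0.37599264340041266
-107.5 0.24 | -109.1 0.9 | -111.1 -0.43 | -112.9 0.9 | -114.2 5.13 | -115.3 7.36 | -116.7 9.76 | -119.0 9.08 | -121.3 8.2 | -123.6 7.85 | -125.7 6.88 | -128.1 5.08 | -130.1 6.61 | -132.2 5.47 | 1.0004656266560465 [-0.0323  5.4807  3.913 ] 18.0917
```

View pics/j_scene.png

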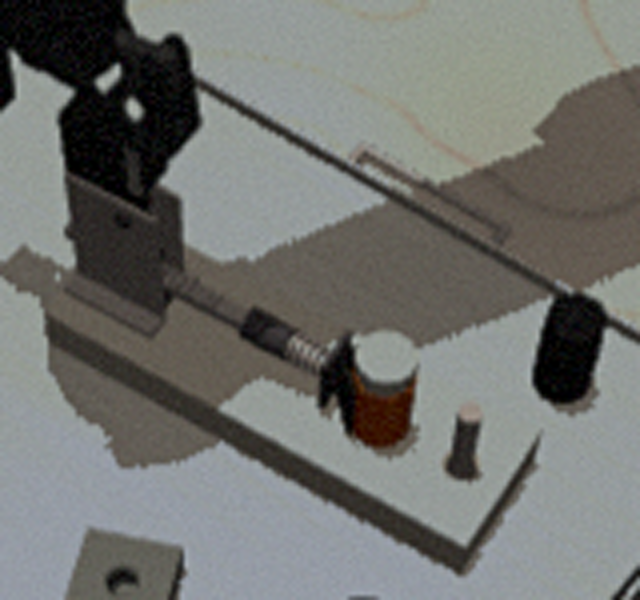

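The jaw has advanced onto the vial (jaw at ~(345,385) in the crop) and the trigger is squeezed. Continue pumping with a force guard.

```bash
cat >>geo.py <<'E'
def stroke(flim,end=-.133,start=-.110):
    bot.move_linear(own(start,.116),.12); L=[]
    for x in np.arange(start-.002,end-1e-6,-.0015):
        bot.move_linear(own(x,.116),.05); f=np.mean([F() for _ in range(4)]); L.append((round(ownx()*1e3,1),round(f,1)))
        if f>flim: break
    print(*L,bot.read_clock()); return L
E
python3 - <<'E'
from geo import *
for k in range(2):
    L=stroke(13)
    snap(f"k{k}",{"scene":(270,170,100,90)})
    if L[-1][1]>13: break
a=[cv2.resize(cv2.imread(f"pics/k{i}_scene.png"),(400,360)) for i in range(k+1)]
cv2.imwrite("pics/k.png",np.hstack(a))
E
```

```text
(-112.8, np.float64(-0.8)) (-113.8, np.float64(1.1)) (-115.0, np.float64(1.0)) (-116.5, np.float64(2.1)) (-117.3, np.float64(4.6)) (-117.8, np.float64(7.7)) (-119.0, np.float64(9.2)) (-120.6, np.float64(8.1)) (-122.3, np.float64(7.2)) (-123.9, np.float64(7.2)) (-125.6, np.float64(7.1)) (-127.2, np.float64(6.8)) (-128.8, np.float64(6.0)) (-130.4, np.float64(5.8)) (-132.0, np.float64(5.4)) 22.2333
(-112.8, np.float64(0.5)) (-113.8, np.float64(1.4)) (-115.0, np.float64(0.9)) (-116.6, np.float64(2.0)) (-117.6, np.float64(2.9)) (-118.6, np.float64(6.1)) (-120.3, np.float64(4.1)) (-121.1, np.float64(7.4)) (-122.5, np.float64(7.4)) (-124.1, np.float64(7.0)) (-125.7, np.float64(7.0)) (-127.3, np.float64(5.7)) (-128.9, np.float64(7.1)) (-130.5, np.float64(6.0)) (-132.1, np.float64(5.6)) 26.375
```

View pics/k.png

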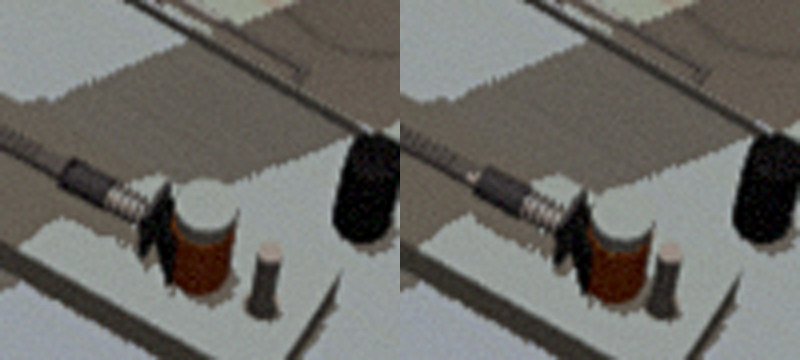

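The vial is now almost touching the pin. The next stroke should load the plunger, so I stop it by force.

```bash
python3 - <<'E'
from geo import *
L=stroke(14.5,end=-.1335)
bot.wait(.3);print(round(ownx()*1e3,1),np.mean([F() for _ in range(10)]))
snap("l",{"scene":(270,170,100,90)})
E
```

```text
(-112.8, np.float64(-0.3)) (-113.7, np.float64(0.8)) (-115.1, np.float64(1.3)) (-116.0, np.float64(4.3)) (-117.0, np.float64(5.6)) (-117.6, np.float64(8.5)) (-118.9, np.float64(9.1)) (-120.5, np.float64(8.2)) (-122.2, np.float64(8.2)) (-123.9, np.float64(7.1)) (-125.5, np.float64(8.3)) (-126.9, np.float64(7.7)) (-129.0, np.float64(5.3)) (-130.2, np.float64(5.6)) (-131.5, np.float64(8.0)) 30.5167
-131.5 7.138062441024131
```

View pics/l_scene.png

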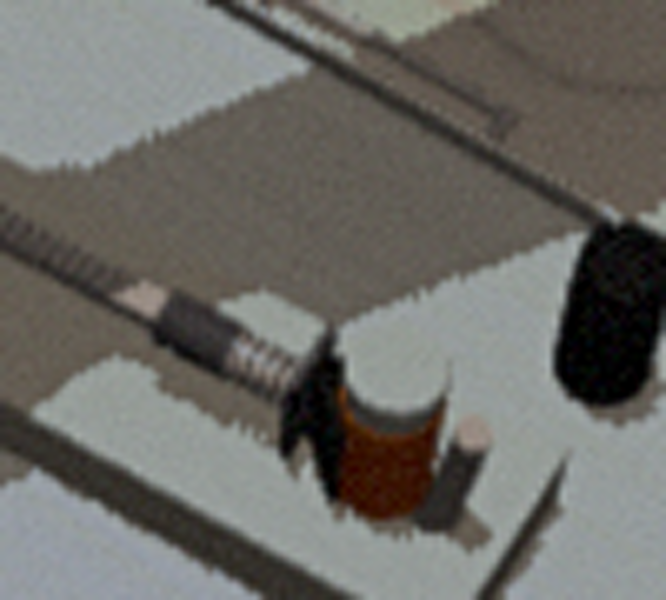

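The vial is pressed on the pin with only ~2 mm compression. Final squeeze now, watching force and travel.

```bash
python3 - <<'E'
from geo import *
L=stroke(14.5,end=-.1275)
bot.wait(.3);print(round(ownx()*1e3,1),np.mean([F() for _ in range(10)]))
snap("m",{"scene":(270,170,100,90)})
E
```

```text
(-112.6, np.float64(-0.7)) (-113.8, np.float64(0.2)) (-114.9, np.float64(1.6)) (-115.5, np.float64(4.6)) (-116.2, np.float64(7.9)) (-116.8, np.float64(9.0)) (-117.6, np.float64(11.2)) (-118.7, np.float64(12.8)) (-120.0, np.float64(13.4)) (-121.3, np.float64(13.9)) (-122.7, np.float64(13.9)) 33.9583
-122.7 14.534026364525442
```

View pics/m_scene.png

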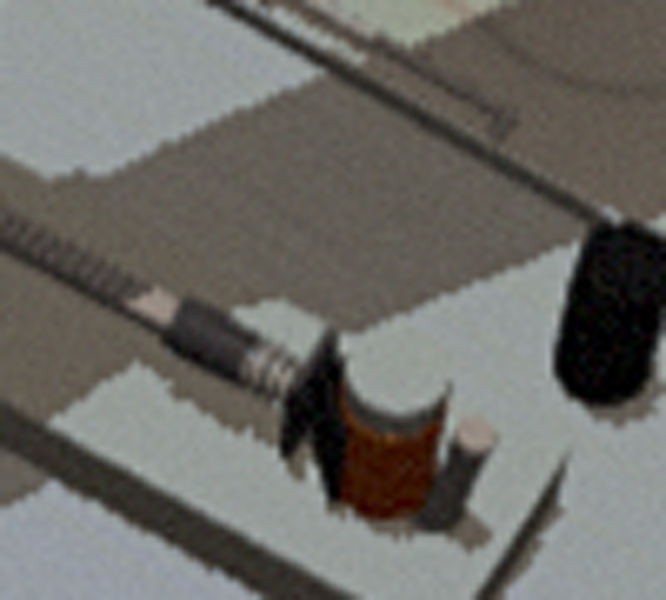

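The sleeve has closed up on the jaw by ~6 mm since the last stroke (front at 238→252 px), so compression is ~8 mm. I'll advance ~3 mm more and measure the sleeve shift by image correlation.

```bash
cat >meas.py <<'E'
from geo import *
def ncc(a,b,box):
    u,v,w,h=box;A=cv2.cvtColor(a,6);B=cv2.cvtColor(b,6);t=A[v:v+h,u:u+w]
    r=cv2.matchTemplate(B[v-40:v+h+60,u-40:u+w+80],t,cv2.TM_CCOEFF_NORMED);_,s,_,m=cv2.minMaxLoc(r);return m[0]-40,m[1]-40,round(s,2)
rd=lambda n:cv2.resize(cv2.imread(f"pics/{n}_scene.png"),(666,600))
d=(proj("scene",own(.03,.058))-proj("scene",own(.02,.058)))*6.667/10; 
def rep(x,y,bx):
    s=ncc(rd(x),rd(y),bx);print(x,y,s,"mm",round((np.array(s[:2])@d)/(d@d),1))
E
python3 - <<'E'
from meas import *
x=-.127
while True:
    x-=.001; bot.move_linear(own(x,.116),.03); bot.wait(.1); f=np.mean([F() for _ in range(6)]);X=ownx(); print(round(x,4),round(X*1e3,1),round(f,1))
    if X<-.1256 or f>16.8 or x<-.134: break
snap("n",{"scene":(270,170,100,90)}); print(bot.read_clock())
sl=(150,285,100,90); jw=(285,340,60,130)
rep("l","m",sl);rep("l","n",sl);rep("l","n",jw)
k=(110,260,100,90) # sleeve in k1
s1=(120,270,110,100)
rep("k1","l",s1);rep("k1","l",(265,320,60,130))
E
```

```text
-0.128 -123.6 13.9
-0.129 -124.6 14.7
-0.13 -125.7 14.5
35.4083
l m (14, 8, 0.98) mm 5.1
l n (17, 9, 0.95) mm 6.1
l n (2, 0, 0.98) mm 0.6
k1 l (26, 14, 0.87) mm 9.4
k1 l (24, 13, 0.98) mm 8.7
```

```bash
python3 - <<'E'
from meas import *
x=-.130
while True:
    x-=.001; bot.move_linear(own(x,.116),.03); bot.wait(.1); f=np.mean([F() for _ in range(10)]);X=ownx(); print(round(x,4),round(X*1e3,1),round(f,1))
    if X<-.1281 or f>17.5 or x<-.135: break
bot.wait(.5)
snap("o",{"scene":(270,170,100,90)}); print(bot.read_clock(),ownx(),np.mean([F() for _ in range(10)]),bot.read_ft_force())
sl=(150,285,100,90); jw=(285,340,60,130)
rep("l","o",sl);rep("l","o",jw);rep("k0","o",(90,255,110,100));rep("k0","o",(220,300,60,130))
E
```

```text
-0.131 -126.7 13.6
-0.132 -127.8 14.0
-0.133 -129.0 13.8
37.0083 -0.12901980357225729 12.544886190332111 [-0.82158426 12.51850554 10.14057216]
l o (23, 13, 0.88) mm 8.4
l o (2, 1, 0.98) mm 0.7
k0 o (80, 44, 0.84) mm 29.0
k0 o (53, 28, 0.98) mm 19.0
```

View pics/o_scene.png

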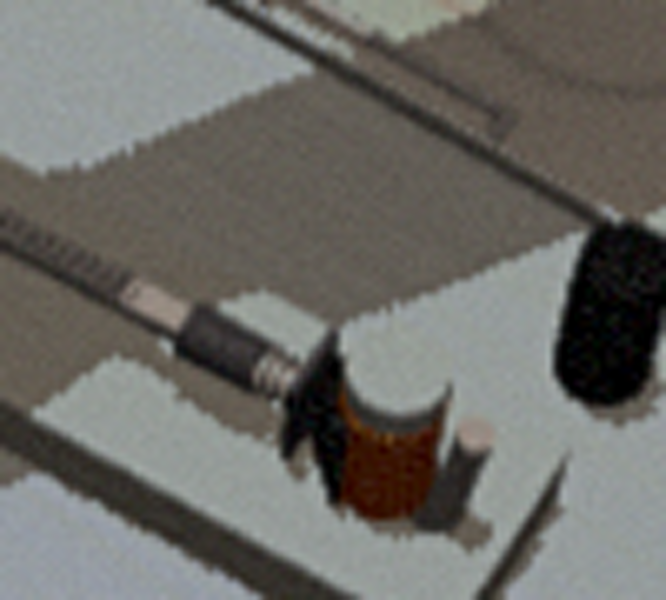

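```bash
python3 -c "
from cell import bot
print(bot.close_job())"
```

```text
the job is handed in; nothing more can be done
None
```

I handed the job in at about 37 s: the pin is home in the hole and the V jaw holds the upright vial against it, with the trigger still squeezed and the plunger about 10 mm in (camera estimate, good to about 1.5 mm).

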